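# Load the battery pack into its printed case

## Task

In the print shop, slide the red battery pack into the white printed case: lower it in upright from above until it is fully home, then let go of it. Do not drop it in, and leave the blue pack standing where it is.

Things in the scene. Friction and masses are not known exactly. Their poses are not given: they have to be found in the camera images.
- red_pack: Red battery pack, 0.15 to 0.31 kg, loose, standing on the table. Body 36 (x) by 62 (y) by 60 (z) mm, dark ribs on its wide faces; centred on top a narrower red grip, 24 (x) by 44 (y) by 50 (z) mm, to be taken from above across its 24 mm; 110 mm tall in all. Origin: centre of the underside, z up. A half turn about z makes no difference.
- blue_pack: A pack of the same shape and size, but blue, standing loose on the table; same axes. Not to be used.
- white_case: White printed sleeve, open on top, fixed on an 80 (x) by 108 (y) by 6 mm base plate. Cavity 44 (x) by 70 (y) mm, floor 6 mm above the origin; 3 mm walls to 58 mm up, then 45-degree lips to a 64 by 90 mm mouth at 68 mm. A pack is home with its underside on the floor, its x along the case's x, its shoulder 2 mm below the rim. Origin: centre of the plate's underside, on the table; z up.
- black_case: A case of the same shape and size, but black, also fixed to the table; same axes. Not to be used.
Not all that is in view belongs to the job. Leave any turquoise look-alike of the white_case alone.

How it is judged:
At the end, for the whole second after the job is handed in: The red pack rests released in the white case: upright within 10 degrees, underside within 10 mm of the case's floor, within 12 mm of its centre line and 14 degrees of its direction (either way round). The blue pack stands upright within 40 mm of its start (horizontal distance between red_pack and white_case below 0.012 m and z of red_pack in the frame of white_case below 0.016 m and angle between red_pack's own z axis and vertical below 0.18 rad and angle between the x axis of red_pack and the x axis of white_case, either way round below 0.25 rad and linear speed of red_pack below 0.03 m/s and distance of blue_pack from where it was at the start of the episode below 0.04 m and angle between blue_pack's own z axis and vertical below 0.3 rad); the robot touches nothing.
It fails at once if the red pack is dropped into the case (faster than 0.7 m/s inside or at the mouth of the white case) (horizontal distance between red_pack and white_case below 0.03 m and z of red_pack in the frame of white_case below 0.07 m and linear speed of red_pack above 0.7 m/s).
It fails at once if the blue pack is shifted by more than 60 mm or knocked over (distance of blue_pack from where it was at the start of the episode above 0.06 m or angle between blue_pack's own z axis and vertical above 0.6 rad).
It also fails if it takes over 35 s, if anything falls off the work surface, if the arm or the gripper's body presses on something with over 40 N, if the wrist force passes 120 N, or if a joint passes its speed limit or range.

## Robot

A 6-joint arm with a two-finger parallel gripper is mounted at the origin on the work surface. World frame = base frame: x ahead of the robot, y to its left, z up, the work surface at z = 0. Lengths are in m, angles in rad, forces in N, time in s.
With the tool pointing down it reaches from about 0.35 to 0.775 m from the base axis. Payload 5.5 kg.
Tool frame: the origin (TCP) lies between the finger pads; the fingertips stand 17 mm ahead of it and the grasp point (between the pads) lies 2 mm behind it (env.finger_overhang is the distance from the TCP to the fingertips, in m); z points along the fingers, y is the line along which they close (so a half turn about z gives the same grasp; the last joint's range is limited). The gripper opens to 85 mm and grips with 20 to 120 N. Pads are 22 mm wide; open, the fingers measure 114 mm over their backs; the gripper's body (76 mm by 85 mm) begins 54 mm behind the grasp point. The pads swing forward as they close: fully open they stand 13 mm farther back than shut.
Start: joints at [1.083, 0.313, 0.046, 1.304, 0, 1.431], TCP at [0.196, 0.541, 0.225] pointing down, gripper open.
Joint ranges: [-2.76, 2.76], [-0.86, 1.69], [-1.03, 1.26], [-2.2, 2.34], [-1.47, 1.5], [-3.14, 3.14]. Speed limits (rad/s): [2.57, 2.57, 3.14, 3.14, 3.14, 3.14].

## Interface

Orientations are given as a unit quaternion [w, x, y, z].
In Python, from workcell import env gives the robot as it stands. The module is installed in compiled form; this text tells all that it offers.
- The arm moves only by the shell command python3 -m pendant 'ROWS' [FORCE]. ROWS is JSON, a list of rows, each a list of 5 numbers: the gripper's target within -1 to 1 (fully open at 1, half-way at 0, shut at -1), then the shift along the tool's x, y, z in m, then the turn about the tool's z in rad. A call has 1 to 8 rows; each row shifts and turns the commanded pose from where the row before left it, along the tool's axes as they then stand; what a row does not reach is not made up. A row lasts 1/8 s, in which the tool goes at most 62.5 mm and 10.7 degrees, less where a joint would pass 70% of its speed; a pose out of reach is approached as far as the arm can. A call with a gripper value outside its range is refused whole. The fingers move at their own pace and stop on an object; FORCE is the grip in N (left out, the last holds). Time passes only in rows, so rows that do not move let the fingers close. It gives the time, the measured TCP pose, the force, the opening and the grip force at its end, in the units of the state.
- env.get_state(): the state, without advancing time (a new reading comes with each control period).
- env.read_camera(name): name is "side" or "top"; returns the picture (384x512x3 uint8, red, green, blue); there is no depth.
- env.calibration(name): a dict with "K" (3x3 intrinsics, pixels), "distortion" ([k1, k2, p1, p2, k3] as OpenCV has them; the pictures are not rectified), "T" (4x4, takes a point from camera to world coordinates). Camera axes: x right, y down, z forward; pixel columns grow to the right and rows downward; lengths in m; the calibration is good to about 2 mm. A picture is of the moment at which its call begins. calibration takes no time and is no camera call.
- env.hand_in(): hands the job in; it is judged then, once.
Trained networks look in the newest picture that a camera, given by its name, has taken for a name from the list of things; names that differ only in an ending like _2 or _b are one class to them, and where a whole thing is asked for, a point or a joint stands for the part that bears it (a point fixed in the world has none). Each returns a list of dicts, best first, with "score" (0 to 1); they miss things now and then, are a little off and sometimes report something else, mostly with a low value. They report only what shows in the picture. A call takes as long as a camera call. They do not tell look-alikes from the thing itself.
- env.recognise(camera, label): "centre" ([column, row] in pixels, amid what is visible of it).
The state is a dict: "clock": time; "joint_pos": joint angles; "qvel": joint speeds; "tau": joint torques, N m; "tcp_pos": TCP position; "orientation": TCP orientation; "wrist_force": force on the tool from outside, world axes, zero at the start; "ft_torque": the same for the moment, N m; "finger_gap": finger opening in m; "grip_force": force on a finger pad.
Only numpy, scipy, OpenCV 4.12 (cv2) and the standard library are available. Lean on these libraries where they do the work, as an engineer would, in place of code of your own. Each camera call takes 0.05 s, during which the arm holds its last target. There are 200 camera calls.

## Working session

There is one attempt and no reset: what is moved stays moved. The work goes in short steps, Python scripts to look and compute and a shell command to move; the robot and the scene stay as the last step left them, time stands still between calls to the robot, and variables do not carry over. Pictures are saved under pics/ and viewed, at most 10 in all, crops included, and the job is handed in when it is done.

```bash
mkdir -p pics; cat > h.py <<'E'
import numpy as np, cv2
from workcell import env
def ray(cam,px):
    c=env.calibration(cam);K=np.array(c["K"]);D=np.array(c["distortion"]);T=np.array(c["T"])
    u=cv2.undistortPoints(np.array(px,float).reshape(-1,1,2),K,D).reshape(-1,2)
    d=np.c_[u,np.ones(len(u))]@T[:3,:3].T
    return T[:3,3],d
def atz(cam,px,z):
    o,d=ray(cam,px); return o+d*((z-o[2])/d[:,2])[:,None]
def proj(cam,P):
    c=env.calibration(cam);T=np.linalg.inv(np.array(c["T"]))
    return cv2.projectPoints(np.array(P,float).reshape(-1,1,3),cv2.Rodrigues(T[:3,:3])[0],T[:3,3],np.array(c["K"]),np.array(c["distortion"]))[0].reshape(-1,2)
def save(cam,n):
    im=env.read_camera(cam); cv2.imwrite(f"pics/{n}.png",im[:,:,::-1]); return im
E
python3 - <<'E'
from h import *
ims=[save(c,"a_"+c) for c in("side","top")]
cv2.imwrite("pics/a.png",cv2.resize(np.hstack(ims)[:,:,::-1],(800,300)))
for c in("side","top"):
    print(c,np.round(env.calibration(c)["T"],3).tolist())
    for l in("red_pack","blue_pack","white_case","black_case"):
        print(l,[(np.round(r["centre"]).tolist(),round(r["score"],2)) for r in env.recognise(c,l)])
s=env.get_state();print(s["clock"],s["orientation"],s["finger_gap"])
E
```

```text
side [[0.985, -0.086, 0.152, 0.39], [-0.175, -0.481, 0.859, -0.884], [-0.0, -0.873, -0.488, 0.568], [0.0, 0.0, 0.0, 1.0]]
red_pack [([270.0, 183.0], 0.56)]
blue_pack [([233.0, 269.0], 0.55)]
white_case [([254.0, 154.0], 0.7), ([211.0, 177.0], 0.59)]
black_case [([303.0, 231.0], 0.67)]
top [[-0.045, -0.969, 0.241, 0.324], [-0.999, 0.045, -0.006, 0.029], [-0.005, -0.241, -0.97, 0.976], [0.0, 0.0, 0.0, 1.0]]
red_pack [([214.0, 172.0], 0.71)]
blue_pack [([387.0, 231.0], 0.82), ([181.0, 238.0], 0.66)]
white_case [([126.0, 173.0], 0.92), ([177.0, 235.0], 0.76)]
black_case [([320.0, 152.0], 0.76)]
0.5 [-4.08167501e-06  1.73034202e-01  9.84915816e-01  9.59604269e-06] 0.08521867239750773
```

View pics/a_top.png

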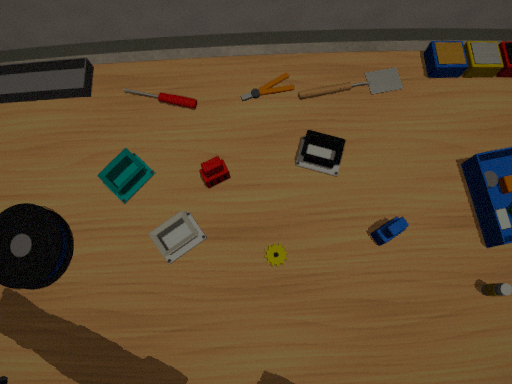

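View pics/a_side.png

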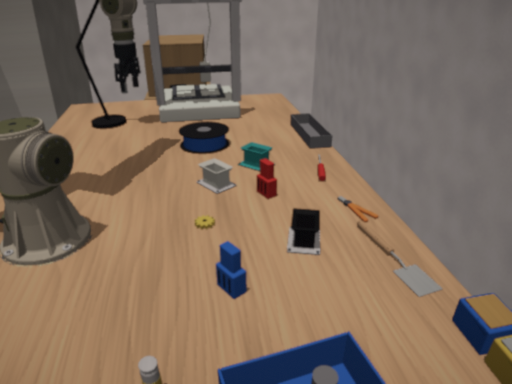

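Top view: red things are the red pack (214,172), the screwdriver handle (178,100) and a red box at the right edge (508,58). Cases are white (177,235), turquoise look-alike (126,173) and black (320,152). By the description I choose the pack at (214,172) and the case at (177,235). Next I fit poses by silhouette and check the choice in a close crop.

```bash
cat >> h.py <<'E'
from scipy.optimize import minimize
def box(a,b,z0,z1): return np.array([[sx*a/2,sy*b/2,z] for z in(z0,z1) for sx in(-1,1) for sy in(-1,1)])
PACK=[box(.036,.062,0,.06),box(.024,.044,.06,.11)]
CASE=[box(.08,.108,0,.006),box(.05,.076,.006,.058),np.vstack([box(.05,.076,.058,.058),box(.067,.093,.068,.068)])]
S=4
def place(P,p,z=0):
    c,s=np.cos(p[2]),np.sin(p[2]); return P@np.array([[c,-s,0],[s,c,0],[0,0,1]]).T+[p[0],p[1],z]
def sil(cam,model,p,ctr,z=0,R=48):
    m=np.zeros((2*R*S,2*R*S),np.uint8)
    for P in model:
        q=(proj(cam,place(P,p,z))-ctr+R+.5)*S-.5
        cv2.fillConvexPoly(m,cv2.convexHull(np.round(q*16).astype(np.int32)),255,shift=4)
    return m
def crop(im,ctr,R=48):
    c=np.array(ctr,int); return cv2.resize(im[c[1]-R:c[1]+R,c[0]-R:c[0]+R],None,fx=S,fy=S,interpolation=cv2.INTER_CUBIC)
def fit(masks,model,p0,z=0):
    # masks: {cam:(mask,ctr)}
    def cost(p):
        r=0
        for cam,(m,c) in masks.items():
            s=sil(cam,model,p,c,z)>0; r+=1-(s&m).sum()/max((s|m).sum(),1)
        return r
    best=None
    for yaw in np.arange(0,np.pi,np.pi/8):
        r=minimize(cost,[p0[0],p0[1],yaw],method="Nelder-Mead",options=dict(initial_simplex=np.array([[p0[0],p0[1],yaw]]*4)+np.vstack([np.zeros(3),np.diag([.01,.01,.2])])))
        if best is None or r.fun<best.fun: best=r
    return best.x,best.fun
def mask(im,ctr,kind):
    a=cv2.cvtColor(crop(im,ctr),cv2.COLOR_RGB2HSV).astype(int);h,s,v=a[...,0],a[...,1],a[...,2]
    if kind=="red": m=((h<8)|(h>172))&(s>150)
    elif kind=="blue": m=(h>100)&(h<135)&(s>120)
    else: m=(s<70)&(v>70)
    m=cv2.morphologyEx(m.astype(np.uint8),cv2.MORPH_CLOSE,np.ones((9,9)))
    n,l,st,_=cv2.connectedComponentsWithStats(m); k=1+np.argmax(st[1:,4]) ; m=(l==k).astype(np.uint8)
    cs=cv2.findContours(m,cv2.RETR_EXTERNAL,cv2.CHAIN_APPROX_NONE)[0]
    return cv2.drawContours(m,cs,-1,1,-1)>0
E
cat > f.py <<'E'
from h import *
im={c:cv2.imread(f"pics/a_{c}.png")[:,:,::-1] for c in("side","top")}
tiles=[]
for n,k,mod,ct in(("red","red",PACK,dict(top=(214,172),side=(267,179))),("white","white",CASE,dict(top=(177,235),side=(215,175))),("blue","blue",PACK,dict(top=(387,231),side=(232,270)))):
    for cams in (("top","side"),("top",),("side",)):
        M={c:(mask(im[c],ct[c],k),ct[c]) for c in cams}
        p,f=fit(M,mod,atz("top",[ct["top"]],.04)[0])
        print(n,cams,np.round(p,4),round(f,3))
        if len(cams)==2 and n!="blue":
            for c in cams:
                t=crop(im[c],ct[c])[:,:,::-1].copy()
                for mm,col in((sil(c,mod,p,ct[c])>0,(0,255,0)),(M[c][0],(255,0,255))):
                    cv2.drawContours(t,cv2.findContours(mm.astype(np.uint8),0,1)[0],-1,col,1)
                tiles.append(t[50:-50,50:-50])
cv2.imwrite("pics/fit.png",np.vstack([np.hstack(tiles[:2]),np.hstack(tiles[2:])]))
E
python3 f.py
```

```text
Traceback (most recent call last):
  File "f.py", line 7, in <module>
    p,f=fit(M,mod,atz("top",[ct["top"]],.04)[0])
        ~~~^^^^^^^^^^^^^^^^^^^^^^^^^^^^^^^^^^^^^
  File "h.py", line 39, in fit
    r=minimize(cost,[p0[0],p0[1],yaw],method="Nelder-Mead",options=dict(initial_simplex=np.array([[p0[0],p0[1],yaw]]*4)+np.vstack([np.zeros(3),np.diag([.01,.01,.2])])))
  File "h.py", line 35, in cost
    s=sil(cam,model,p,c,z)>0; r+=1-(s&m).sum()/max((s|m).sum(),1)
      ~~~^^^^^^^^^^^^^^^^^
  File "h.py", line 25, in sil
    q=(proj(cam,place(P,p,z))-ctr+R+.5)*S-.5
       ~~~~^^^^^^^^^^^^^^^^^^
  File "h.py", line 11, in proj
    c=env.calibration(cam);T=np.linalg.inv(np.array(c["T"]))
ValueError: time passes only in moves, steps and waits
```

Cache the calibration.

```bash
sed -i 's/env.calibration(cam)/CAL(cam)/; s/^from workcell import env/from workcell import env\nfrom functools import lru_cache\nCAL=lru_cache(env.calibration)/' h.py; timeout 300 python3 f.py
```

```text
red ('top', 'side') [0.6084 0.1336 0.2124] 0.246
red ('top',) [0.6077 0.1339 0.4372] 0.097
red ('side',) [0.6099 0.1395 0.1813] 0.084
white ('top', 'side') [0.4628 0.227  0.5759] 0.118
white ('top',) [0.4619 0.2261 3.7316] 0.032
white ('side',) [0.4633 0.2311 0.5326] 0.051
blue ('top', 'side') [ 0.4485 -0.265   0.457 ] 0.312
blue ('top',) [ 0.4488 -0.2656  0.4728] 0.111
blue ('side',) [ 0.4512 -0.2613  0.2736] 0.125
```

View pics/fit.png

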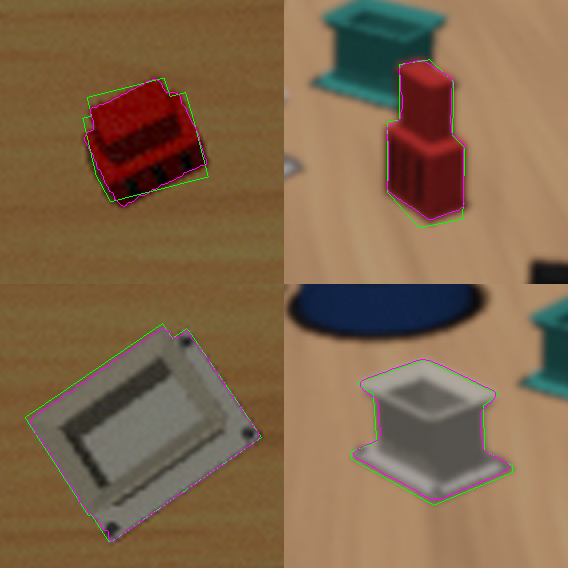

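The crops confirm red (top left) and white (bottom left). The white fit is good. The red mask is cut short in the dark ribs, so I refine it, with a per-camera pixel shift for the calibration error.

```bash
cat >> h.py <<'E'
def lmask(im,ctr,kind):
    a=cv2.cvtColor(crop(im,ctr),cv2.COLOR_RGB2LAB).astype(float)
    bg=np.median(a[:60].reshape(-1,3),0) if kind!="red" else np.median(a[-60:].reshape(-1,3),0)
    d=np.linalg.norm((a-bg)*[.5,1,1],axis=2) if kind!="red" else np.maximum(a[...,1]-bg[1],(bg[2]-a[...,2])*(a[...,1]>bg[1]-4)*.8)
    m=(d>10).astype(np.uint8); m=cv2.morphologyEx(m,cv2.MORPH_OPEN,np.ones((5,5))); m=cv2.morphologyEx(m,cv2.MORPH_CLOSE,np.ones((9,9)))
    l=cv2.connectedComponents(m)[1]; h=l.shape[0]//2; k=np.bincount(l[h-25:h+25,h-25:h+25].ravel(),minlength=2); k[0]=0
    m=(l==k.argmax()).astype(np.uint8)
    return cv2.drawContours(m,cv2.findContours(m,0,1)[0],-1,1,-1)>0
def fitshift(masks,model,p0,z=0):
    cams=list(masks)
    def cost(q):
        r=0
        for i,c in enumerate(cams):
            m,ct=masks[c]; s=sil(c,model,q[:3],np.array(ct)+(q[3:5] if i else -q[3:5]),z)>0
            r+=1-(s&m).sum()/max((s|m).sum(),1)
        return r+.003*np.sum(q[3:5]**2)
    best=None
    for y in np.arange(p0[2]-.4,p0[2]+.41,.2):
        x0=np.array([p0[0],p0[1],y,0,0]); r=minimize(cost,x0,method="Nelder-Mead",options=dict(initial_simplex=np.vstack([x0,x0+np.diag([.008,.008,.15,1,1])]),maxiter=250))
        if best is None or r.fun<best.fun: best=r
    return best.x,best.fun
def overlay(ims,masks,model,q,name,z=0):
    t=[]
    for i,(c,(m,ct)) in enumerate(masks.items()):
        a=crop(ims[c],ct)[:,:,::-1].copy()
        for mm,col in((sil(c,model,q[:3],np.array(ct)+(q[3:5] if i else -q[3:5]),z)>0,(0,255,0)),(m,(255,0,255))):
            cv2.drawContours(a,cv2.findContours(mm.astype(np.uint8),0,1)[0],-1,col,1)
        t.append(a)
    cv2.imwrite(f"pics/{name}.png",np.hstack(t))
E
cat > g.py <<'E'
from h import *
im={c:cv2.imread(f"pics/a_{c}.png")[:,:,::-1] for c in("side","top")}
ct=dict(top=(214,172),side=(267,179))
M={c:(lmask(im[c],ct[c],"red"),ct[c]) for c in("top","side")}
q,f=fitshift(M,PACK,[.608,.135,.4]); print(np.round(q,4),f); overlay(im,M,PACK,q,"red2")
for c in M:
    print(c,[np.round(x,4) for x in fit({c:M[c]},PACK,q)])
ct=dict(top=(177,235),side=(215,175))
M={c:(mask(im[c],ct[c],"white"),ct[c]) for c in("top","side")}
q,f=fitshift(M,CASE,[.463,.227,.57]); print(np.round(q,4),f)
E
timeout 500 python3 g.py
```

```text
[0.6103 0.1351 0.2782 0.7934 0.8003] 0.21326575576591048
top [array([0.6081, 0.1338, 0.4342]), np.float64(0.0688)]
side [array([0.61  , 0.1424, 0.2073]), np.float64(0.0778)]
[0.4639 0.2271 0.5758 0.3276 0.4648] 0.09587145523745028
```

View pics/red2.png

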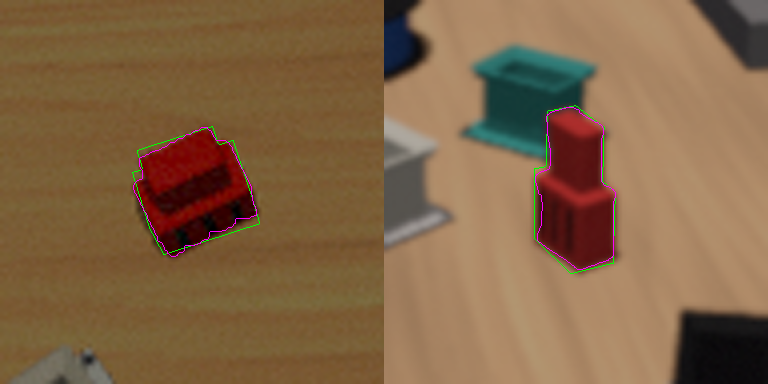

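Both cameras agree on the red pack to a few mm: about (0.609, 0.135), yaw about 0.38, with the grip edges in the top view favouring ~0.42. White case: (0.463, 0.227), yaw 0.576. I turn the tool first, then travel above the pack.

```bash
python3 -m pendant '[[1,0,0,0,0.14],[1,0,0,0,0.14],[1,0,0,0,0.14],[1,0,0,0,0.14],[1,0,0,0,0.14],[1,0,0,0,0.14]]' 40 && python3 -m pendant '[[1,-0.044,0.0194,0,0],[1,-0.044,0.0194,0,0],[1,-0.044,0.0194,0,0],[1,-0.044,0.0194,0,0],[1,-0.044,0.0194,0,0],[1,-0.044,0.0194,0,0]]' && python3 -m pendant '[[1,-0.044,0.0194,0,0],[1,-0.044,0.0194,0,0],[1,-0.044,0.0194,0,0],[1,-0.044,0.0194,0,0],[1,-0.044,0.0194,0,0],[1,-0.044,0.0194,0,0],[1,0,0,0,0],[1,0,0,0,0]]'
```

```text
clock: 1.25
tcp_pos: [0.196, 0.5406, 0.2255]
orientation: [0.0, 0.561, 0.827, 0.0]
wrist_force: [-0.5, 0.4, 0.3]
finger_gap: 0.0856
grip_force: 0.0
clock: 2.0
tcp_pos: [0.4037, 0.3381, 0.2256]
orientation: [0.0, 0.56, 0.829, 0.0]
wrist_force: [0.8, -0.1, 0.8]
finger_gap: 0.0855
grip_force: 0.0
clock: 3.0
tcp_pos: [0.6089, 0.1378, 0.2251]
orientation: [-0.0, 0.56, 0.829, -0.0]
wrist_force: [0.2, 0.5, -0.3]
finger_gap: 0.0856
grip_force: 0.0
```

```bash
python3 -m pendant '[[1,0,0,0.04,0],[1,0,0,0.035,0],[1,0,0,0,0],[1,0,0,0,0]]'; python3 - <<'E'
from h import *
t=[]
for c in("side","top"):
    im=save(c,"b_"+c); p=proj(c,[[.609,.137,.10]])[0].astype(int); t.append(cv2.resize(im[max(p[1]-50,0):p[1]+50,p[0]-50:p[0]+50],(400,400),interpolation=cv2.INTER_CUBIC))
cv2.imwrite("pics/b.png",np.hstack(t)[:,:,::-1])
E
```

```text
clock: 3.5
tcp_pos: [0.6094, 0.1388, 0.152]
orientation: [0.001, 0.559, 0.829, 0.001]
wrist_force: [0.8, 0.5, 1.2]
finger_gap: 0.0855
grip_force: 0.0
```

View pics/b.png

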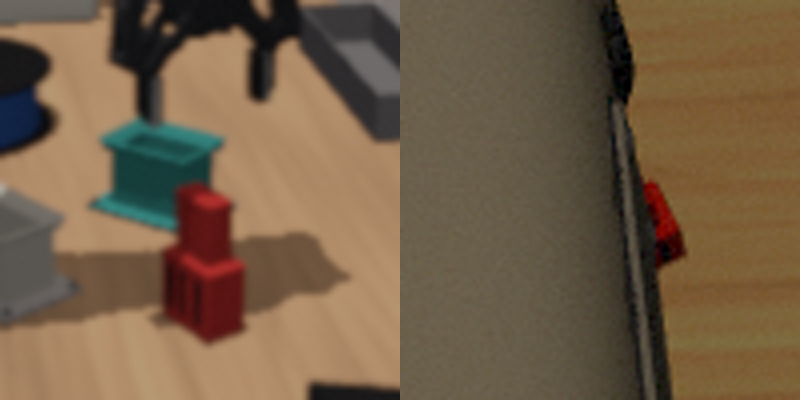

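Side crop: fingertips at (150,115) and (262,95), grip top at (205,197), so the gripper looks a little too high or too far back. I check that against the projection.

```bash
python3 - <<'E'
from h import *
t=np.array([.6094,.1388]); y=np.array([.929,.371]); p=proj("side",[[.609,.137,.10]])[0].astype(int)
for z in(.135,.148,.155): print(z,[(4*(proj("side",[[*(t+s*y*.047),z]])[0]-p+50)).round().tolist() for s in(-1,0,1)])
print((4*(proj("side",[[.609,.135,.11]])[0]-p+50)).round())
E
```

```text
0.135 [[148.0, 172.0], [203.0, 159.0], [256.0, 146.0]]
0.148 [[148.0, 155.0], [203.0, 142.0], [256.0, 130.0]]
0.155 [[148.0, 146.0], [203.0, 133.0], [257.0, 121.0]]
[203. 192.]
```

```bash
python3 -m pendant '[[1,0,0,0.032,0],[1,0,0,0,0],[1,0,0,0,0]]'; python3 - <<'E'
from h import *
im=save("side","c_side"); print(env.finger_overhang)
s=env.get_state();t=np.array(s["tcp_pos"]); y=np.array([.929,.371,0]);print(t)
p=proj("side",[[.609,.137,.10]])[0].astype(int);o=p-[50,60]
a=cv2.resize(im[o[1]:o[1]+100,o[0]:o[0]+100],(600,600),interpolation=cv2.INTER_CUBIC)[:,:,::-1].copy()
for k in(-1,0,1):
    for z in(-.004,):
        q=6*(proj("side",[t+k*.047*y+[0,0,z]])[0]-o+.5); cv2.circle(a,tuple(q.astype(int).tolist()),4,(0,255,0),-1)
cv2.imwrite("pics/c.png",a)
E
```

```text
clock: 3.98
tcp_pos: [0.6099, 0.1379, 0.1199]
orientation: [0.001, 0.56, 0.829, 0.001]
wrist_force: [0.3, 0.2, 0.1]
finger_gap: 0.0852
grip_force: 0.0
0.017
[0.61024772 0.13795017 0.12015825]
```

View pics/c.png

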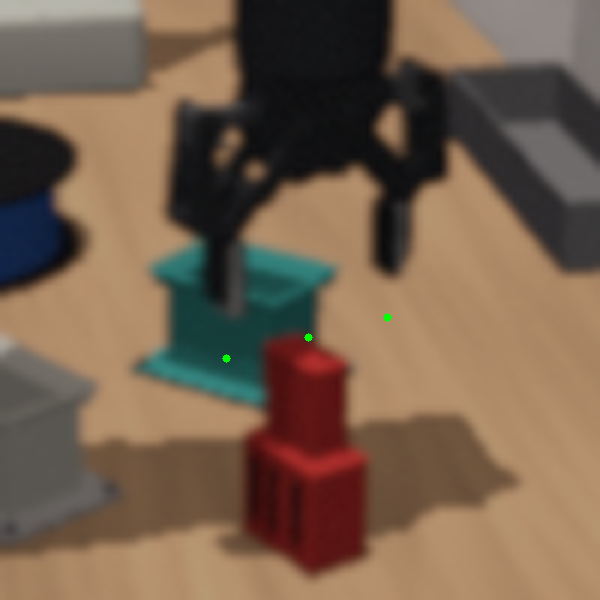

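Side crop: tips at (228,312) and (392,272), about 8 px above the prediction (green dots), while the columns agree. So the gripper is either ~20 mm higher or ~40 mm farther in y than I assumed. Lowering is safe either way, so I lower to the nominal height and look again.

```bash
python3 -m pendant '[[1,0,0,0.03,0],[1,0,0,0,0],[1,0,0,0,0]]'; python3 - <<'E'
from h import *
im=save("side","d_side"); im2=save("top","d_top")
s=env.get_state();t=np.array(s["tcp_pos"]); y=np.array([.929,.371,0]);print(t,np.round(s["joint_pos"],3))
p=proj("side",[[.609,.137,.10]])[0].astype(int);o=p-[50,60]
a=cv2.resize(im[o[1]:o[1]+100,o[0]:o[0]+100],(400,400),interpolation=cv2.INTER_CUBIC)[:,:,::-1].copy()
for k in(-1,0,1):
        q=4*(proj("side",[t+k*.047*y+[0,0,-.004]])[0]-o+.5); cv2.circle(a,tuple(q.astype(int).tolist()),3,(0,255,0),-1)
b=cv2.resize(im2[110:250,150:290],(400,400),interpolation=cv2.INTER_CUBIC)[:,:,::-1]
cv2.imwrite("pics/d.png",np.hstack([a,b]))
E
```

```text
clock: 4.4
tcp_pos: [0.6099, 0.1379, 0.0897]
orientation: [0.001, 0.56, 0.829, 0.0]
wrist_force: [-0.0, 0.1, -0.1]
finger_gap: 0.0855
grip_force: 0.0
[0.61025108 0.1379794  0.08997543] [ 0.094  0.476 -0.05   1.042  0.     1.282]
```

View pics/d.png

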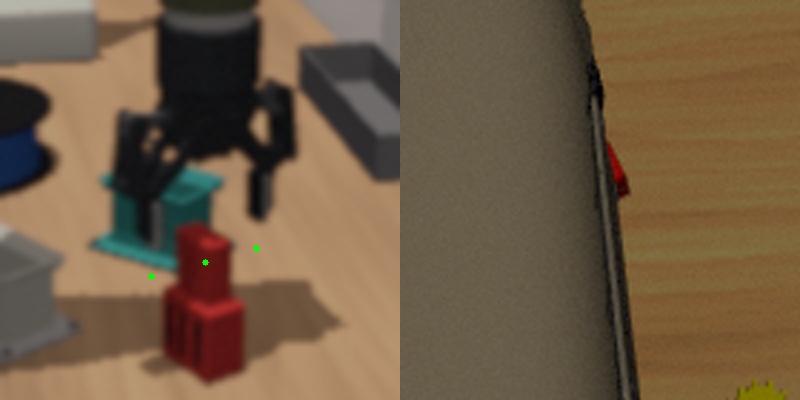

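Left crop: tips at (158,250) and (262,218) are still ~7 px above the dots, a constant offset. Right crop (top view): a gripper part shows at the arm's edge near (595,80). Its ray can separate a y error from a z error.

```bash
python3 - <<'E'
from h import *
for z in(.1,.13,.16,.2): print(z,atz("top",[[150+199*.35,110+80*.35],[150+190*.35,110+60*.35]],z)[:,:2].round(3).tolist())
# side: tips, crop origin
o=proj("side",[[.609,.137,.10]])[0].astype(int)-[50,60]
for z in(.07,.086,.1,.106,.11): print(z,[atz("side",[o+np.array(q)/4],z)[0,:2].round(3).tolist() for q in((158,250),(262,218))])
# pack top and shoulder corner check
for n,q in(("lowest corner",(210,380)),):print(n,atz("side",[o+np.array(q)/4],0).round(3))
print(proj("side",[place(np.array([.018,-.031,0]),[.609,.135,.4])]),o+np.array((210,380))/4)
E
```

```text
0.1 [[0.67, 0.113], [0.688, 0.12]]
0.13 [[0.658, 0.111], [0.675, 0.117]]
0.16 [[0.647, 0.108], [0.663, 0.114]]
0.2 [[0.631, 0.104], [0.646, 0.11]]
0.07 [[0.587, 0.197], [0.682, 0.244]]
0.086 [[0.581, 0.162], [0.672, 0.208]]
0.1 [[0.575, 0.132], [0.664, 0.176]]
0.106 [[0.573, 0.119], [0.66, 0.163]]
0.11 [[0.571, 0.11], [0.658, 0.154]]
lowest corner [[0.611 0.109 0.   ]]
[[276.83194808 196.61306004]] [268.5 198. ]
```

The rays settle it: with the tips at z≈0.105 their midpoint is (0.617, 0.141), matching the TCP, and the top view agrees. So the open pads simply stand farther back than I reckoned. I close gently and check.

```bash
python3 -m pendant '[[-1,0,0,0,0],[-1,0,0,0,0],[-1,0,0,0,0],[-1,0,0,0,0],[-1,0,0,0,0],[-1,0,0,0,0],[-1,0,0,0,0]]' 25; python3 - <<'E'
from h import *
im=save("side","e_side")
p=proj("side",[[.609,.137,.10]])[0].astype(int);o=p-[50,60]
cv2.imwrite("pics/e.png",cv2.resize(im[o[1]:o[1]+100,o[0]:o[0]+100],(600,600),interpolation=cv2.INTER_CUBIC)[:,:,::-1])
E
```

```text
clock: 5.38
tcp_pos: [0.6092, 0.1379, 0.0886]
orientation: [0.0, 0.56, 0.829, 0.0]
wrist_force: [-1.5, -0.2, 3.3]
finger_gap: 0.0236
grip_force: 26.8
```

View pics/e.png

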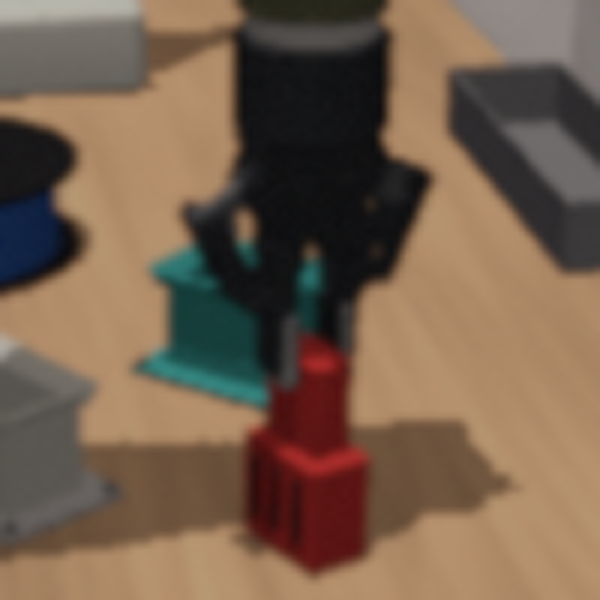

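Gripped: gap 23.6 mm, 27 N, with tips at (290,388) well on the grip and above the shoulder. I raise the force, lift straight up, turn, and travel above the white case (shift in tool axes x +0.155, y −0.074).

```bash
python3 -m pendant '[[-1,0,0,0,0],[-1,0,0,0,0],[-1,0,0,-0.01,0],[-1,0,0,-0.02,0],[-1,0,0,-0.03,0],[-1,0,0,-0.03,0],[-1,0,0,-0.02,0],[-1,0,0,0,0]]' 60 && python3 -m pendant '[[-1,0,0,0,-0.095],[-1,0,0,0,-0.095],[-1,0.031,-0.0148,0,0],[-1,0.031,-0.0148,0,0],[-1,0.031,-0.0148,0,0],[-1,0.031,-0.0148,0,0],[-1,0.031,-0.0148,0,0],[-1,0,0,0,0]]' && python3 -m pendant '[[-1,0,0,0,0],[-1,0,0,0,0]]'; python3 - <<'E'
from h import *
t=[]
for c in("side","top"):
    im=save(c,"f_"+c); p=proj(c,[[.463,.228,.12]])[0].astype(int);print(p); p[1]=max(p[1],65)
    t.append(cv2.resize(im[p[1]-65:p[1]+65,p[0]-65:p[0]+65],(400,400),interpolation=cv2.INTER_CUBIC))
cv2.imwrite("pics/f.png",np.hstack(t)[:,:,::-1])
E
```

```text
clock: 6.42
tcp_pos: [0.6104, 0.1379, 0.2]
orientation: [0.001, 0.56, 0.829, 0.001]
wrist_force: [-0.1, 0.2, -2.7]
finger_gap: 0.0227
grip_force: 58.5
clock: 7.42
tcp_pos: [0.4601, 0.2287, 0.1971]
orientation: [-0.001, 0.477, 0.879, -0.001]
wrist_force: [0.7, -1.4, -1.1]
finger_gap: 0.0226
grip_force: 58.8
clock: 7.68
tcp_pos: [0.4637, 0.2275, 0.1979]
orientation: [-0.0, 0.479, 0.878, -0.0]
wrist_force: [0.3, -0.7, -2.3]
finger_gap: 0.0229
grip_force: 58.8
[214 149]
[166 229]
```

View pics/f.png

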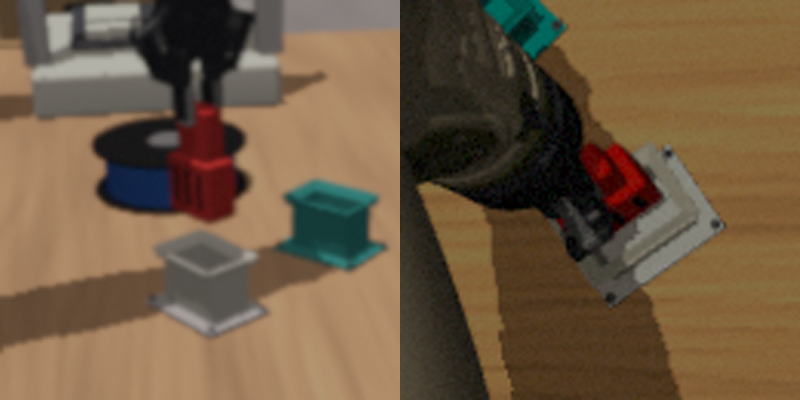

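Side crop: the pack hangs upright above and behind the case, its lowest corner at (207,220). Top crop: the pack overlaps the cavity area. I compare the pack's fit in the side view (z = 0.109) with the case's fit from the same camera.

```bash
python3 - <<'E'
from h import *
im=cv2.imread("pics/f_side.png")[:,:,::-1]; ct=(214,140)
M={"side":(mask(im,ct,"red"),ct)}
for z in(.1,.109,.118): print(z,[np.round(v,4) for v in fit(M,PACK,[.463,.23],z)])
E
```

```text
0.1 [array([0.4686, 0.258 , 0.4959]), np.float64(0.1366)]
0.109 [array([0.467 , 0.2356, 0.4552]), np.float64(0.1527)]
0.118 [array([0.4653, 0.2114, 0.4247]), np.float64(0.1705)]
```

The offset is ~4 mm at most, within the lips' 10 mm. I descend to just above the rim and then slowly into the mouth, watching the force.

```bash
python3 -m pendant '[[-1,0,0,0.015,0],[-1,0,0,0.015,0],[-1,0,0,0.005,0],[-1,0,0,0.005,0],[-1,0,0,0.005,0],[-1,0,0,0,0]]'; python3 - <<'E'
from h import *
t=[]
for c in("side","top"):
    im=save(c,"g_"+c); p=proj(c,[[.463,.228,.08]])[0].astype(int)
    t.append(cv2.resize(im[p[1]-40:p[1]+40,p[0]-40:p[0]+40],(400,400),interpolation=cv2.INTER_CUBIC))
cv2.imwrite("pics/g.png",np.hstack(t)[:,:,::-1])
E
```

```text
clock: 8.52
tcp_pos: [0.4629, 0.228, 0.1532]
orientation: [-0.0, 0.478, 0.878, -0.0]
wrist_force: [-0.1, -0.0, -2.2]
finger_gap: 0.0224
grip_force: 58.7
```

View pics/g.png

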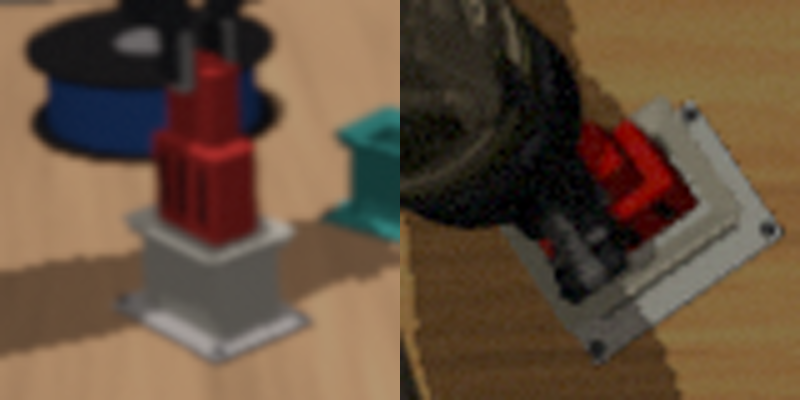

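The pack is entering the mouth centred and aligned (side crop: bottom corner (215,245) inside the rim (218,262)). I go on slowly.

```bash
python3 -m pendant '[[-1,0,0,0.005,0],[-1,0,0,0.005,0],[-1,0,0,0.005,0],[-1,0,0,0.005,0],[-1,0,0,0,0]]'
```

```text
clock: 9.25
tcp_pos: [0.4626, 0.2279, 0.1328]
orientation: [-0.0, 0.478, 0.878, -0.0]
wrist_force: [0.9, 0.5, -2.3]
finger_gap: 0.0225
grip_force: 58.7
```

```bash
python3 -m pendant '[[-1,0,0,0.006,0],[-1,0,0,0.006,0],[-1,0,0,0.006,0],[-1,0,0,0.006,0],[-1,0,0,0.006,0],[-1,0,0,0.004,0],[-1,0,0,0,0]]'
```

```text
clock: 10.12
tcp_pos: [0.4628, 0.2279, 0.099]
orientation: [-0.0, 0.478, 0.878, -0.0]
wrist_force: [0.2, 0.0, -1.9]
finger_gap: 0.0226
grip_force: 58.7
```

```bash
python3 -m pendant '[[-1,0,0,0.002,0],[-1,0,0,0.001,0],[-1,0,0,0,0]]'; python3 -m pendant '[[-1,0,0,0.001,0],[-1,0,0,0.001,0],[-1,0,0,0,0]]'
```

```text
clock: 10.5
tcp_pos: [0.4631, 0.228, 0.0965]
orientation: [0.0, 0.478, 0.878, 0.0]
wrist_force: [-1.0, -0.1, -2.0]
finger_gap: 0.0226
grip_force: 58.7
clock: 10.88
tcp_pos: [0.4632, 0.2281, 0.0947]
orientation: [0.0, 0.478, 0.878, 0.0]
wrist_force: [0.1, 0.0, 1.3]
finger_gap: 0.0228
grip_force: 59.1
```

The force rises at the expected height (0.0946), so the pack is on the floor. I press 1 mm more, release, and rise.

```bash
python3 -m pendant '[[-1,0,0,0.001,0],[-1,0,0,0,0]]'; python3 -m pendant '[[0.3,0,0,0,0],[0.3,0,0,0,0],[0.3,0,0,0,0],[0.3,0,0,0,0],[0.3,0,0,0,0]]'; python3 -m pendant '[[0.3,0,0,-0.01,0],[0.3,0,0,-0.02,0],[0.3,0,0,-0.03,0],[0.3,0,0,-0.03,0],[0.3,0,0,-0.03,0],[0.3,0,0,-0.03,0],[0.3,0,0,0,0],[0.3,0,0,0,0]]'; python3 - <<'E'
from h import *
ct=dict(side=(215,170),top=(177,235))
im={c:save(c,"h_"+c) for c in ct}
for k,mod,z in(("red",[PACK[1]],.006),):
    M={c:(mask(im[c],ct[c],k),ct[c]) for c in ct}
    print([(c,M[c][0].sum()) for c in M]); p=fit({"side":M["side"]},mod,[.463,.23],z); print(np.round(p[0],4),p[1])
    ys,xs=np.nonzero(M["side"][0]); print("red rows/cols",[round(v/4+o-48,1) for v,o in((ys.min(),170),(ys.max(),170),(xs.min(),215),(xs.max(),215))])
    for zz in(.006,.016): q=proj("side",place(PACK[1],[.4635,.232,.55],zz)); print(zz,q.min(0).round(1),q.max(0).round(1))
b=(387,231);print(np.round(fit({"top":(mask(save("top","h2"),b,"blue"),b)},PACK,[.4488,-.2656])[0],4))
E
```

```text
clock: 11.12
tcp_pos: [0.4633, 0.2281, 0.0947]
orientation: [0.0, 0.478, 0.878, 0.0]
wrist_force: [-2.5, -0.7, 8.6]
finger_gap: 0.0225
grip_force: 60.2
clock: 11.75
tcp_pos: [0.463, 0.228, 0.0933]
orientation: [-0.0, 0.478, 0.878, -0.0]
wrist_force: [-0.7, 0.1, 0.3]
finger_gap: 0.056
grip_force: 0.0
clock: 12.75
tcp_pos: [0.4629, 0.2279, 0.2432]
orientation: [-0.0, 0.478, 0.878, 0.0]
wrist_force: [-0.1, -0.3, -1.4]
finger_gap: 0.0552
grip_force: 0.0
[('side', np.int64(4143)), ('top', np.int64(7702))]
[0.4631 0.2165 0.2682] 0.13224121557454893
red rows/cols [np.float64(149.5), np.float64(171.0), np.float64(206.8), np.float64(224.0)]
0.006 [206.8 147.3] [222.2 168.3]
0.016 [206.6 144.3] [222.1 165.3]
[ 0.4488 -0.2656  0.4647]
```

The pack is released and seated: its top row of 149.5 fits z ≈ 0.006, and z = 0.016 would give 144. The blue pack has not moved.

```bash
python3 -c "
from workcell import env
print(env.hand_in())"
```

```text
the job is handed in; nothing more can be done
None
```

The red pack is seated on the white case's floor and released, the blue pack has not moved, and the job is handed in at about 13 s; hand-in gave no verdict.

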